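# Set a lathe collar on its shaft flat

## Robot

A 6-joint arm with a two-finger parallel gripper is mounted at the origin on the work surface. World frame = base frame: x ahead of the robot, y to its left, z up, the work surface at z = 0. Lengths are in mm, angles in rad, forces in N, time in s.
With the tool pointing down it reaches from about 275 to 825 mm from the base axis. Payload 4.9 kg.
Tool frame: the origin (TCP) lies midway between the tips of the shut fingers; the grasp point (between the pads) lies 19 mm behind it; x points along the fingers, y is the direction in which the jaws open and shut, and the axes are right-handed (so a half turn about x gives the same grasp; the last joint's range is limited). The gripper opens to 85 mm and grips with 20 to 120 N. Pads are 22 mm wide; open, the fingers measure 114 mm over their backs; the gripper's body (76 mm by 85 mm) begins 54 mm behind the grasp point. The pads swing forward as they close: fully open they stand 13 mm farther back than shut.
Start: joints at [-1.254, 0.326, -0.193, 1.052, 0, 1.437], TCP at [239.641, -495.066, 231.281] pointing down, gripper open.
Joint ranges: [-2.65, 2.65], [-0.97, 1.79], [-1.3, 1.35], [-1.93, 2.1], [-1.47, 1.37], [-3.14, 3.14]. Speed limits (rad/s): [2.57, 2.57, 3.14, 3.14, 3.14, 3.14].

## Interface

Orientations are given as a unit quaternion [w, x, y, z].
In Python, from station import r, camera gives the robot as it stands. The module is installed in compiled form; this text tells all that it offers. Calls block until the motion is done:
- r.reach(position, orientation): joint-space move of the TCP to a pose.
- r.servo_line(position, frame=None, velocity=150): straight line of the TCP; frame=None keeps the orientation; velocity is the mean speed in mm/s.
- r.goto_joints(angles): joint-space move.
- r.gripper_to(opening, squeeze=None): opening from 0.0 (shut) to 1.0 (fully open); squeeze is the grip in N (None keeps the last); returns when the fingers have stopped.
- r.pause(seconds).
- r.ik(position, orientation): joint angles nearest the present ones, or None.
- camera(name): name is "side" or "top" or "wrist"; returns a dict with "color" (480x640x3 uint8, red, green, blue), "mtx" (3x3 intrinsics, pixels), "R" (3x3) and "t" (3): a world point X has camera coordinates R X + t; the wrist camera has in their place "mount" (4x4, takes a point from camera to tool coordinates, whose origin is the TCP and whose axes are the tool frame's). Camera axes: x right, y down, z forward; pixel columns grow to the right and rows downward; lengths in mm; the calibration is good to about 2 mm. A picture is of the moment at which its call begins: read the wrist's pose just before it. There is no depth.
A pose or a line that the arm cannot do raises r.Unreachable and nothing moves.
- r.close_job(): hands the job in, once; it reports no verdict.
Readings, each from a call of its own:
- r.read_t(): time.
- r.read_q(): joint angles.
- r.read_joint_vel(): joint speeds.
- r.read_joint_torque(): joint torques, N m.
- r.read_eef_pos(): TCP position.
- r.read_eef_rot(): TCP orientation.
- r.read_wrist_force(): force on the tool from outside, world axes, zero at the start.
- r.read_torque(): the same for the moment, N m.
- r.read_gripper_width(): opening from 0.0 (shut) to 1.0 (fully open).
Only numpy, scipy, OpenCV 4.12 (cv2) and the standard library are available. Lean on these libraries where they do the work, as an engineer would, in place of code of your own. Each camera call takes 0.05 s, during which the arm holds its last target. There are 200 camera calls.

## Task

The collar on the polishing lathe's shaft has been left loose and turned away. By its wing screw, swing the collar round towards the robot until the screw's spring point drops onto the shaft's flat, then turn the wing screw clockwise until it is firmly tight there, but do not force it past that. Leave the other things on the bench where they are.

Things in the scene. Friction and masses are not known exactly. Their poses are not given: they have to be found in the camera images.
- lathe: White bench polishing lathe, fixed. Origin: centre of its underside. The locked spindle runs along its y axis, 130 mm above the bench; motor (110 mm across) from y -85 to +85 mm, bare working end of the shaft from y -97 to -235 mm. z is up, x points roughly away from the robot.
- shaft_axis (a point): Point on the shaft's axis at mid-collar (lathe x 0, y -165, z 130 mm); axes as the lathe's. Shaft 30 mm across, with one flat (12.8 mm from the axis, 16 mm wide) along its bare length. Where the flat faces is not measured: upward, from 0.65 rad leaning to -x (to the robot) to 0.1 rad leaning to +x; visible on the shaft's free end, and felt.
- collar (a joint): Turn of the dark collar on the shaft, rad: 0 = wing screw straight up, positive = it leans to the lathe's +x, away from the robot; starts at 0.7 to 0.85, drags at about 0.03 N m. About 0.5 rad before the flat's middle the screw's point drops in and pulls the collar 0.2 to 0.6 rad on by itself to near the middle: the finger's load vanishes. Going on climbs out again (0.05 to 0.1 N m).
- collar_rim (a point): Centre of the collar's rim (64 mm across, 5 mm thick) on its motor side, on the shaft's axis 14.5 mm from mid-collar; the rest of the collar is 52 mm across and 24 mm long. Axes: z outward along the screw, y along the shaft. A 20 mm wide boss reaches 32 mm from the axis round the screw.
- wing (a joint): Turn of the wing screw, rad: 0 at the start, positive = tightening, clockwise seen from outside looking at the shaft; 2.8 mm in per rad. Friction 0.15 N m, plus up to 0.07 as the point's spring is squeezed, then the torque rises by 0.5 N m per rad: tight. Stop 0.12 to 0.2 N m above the torque felt when starting to turn; 0.3 above crushes the point. Let go, it holds.
- wing_grip (a point): Middle of the wing, the flat aluminium head of the screw: 10 mm thick, 38 mm long, 22 mm high along the screw (11 mm either way). 55 mm from the shaft's axis at the start. Axes: z outward along the screw, x through the 10 mm thickness, y along the 38 mm length. Below the wing are a 16 mm wide hub, 4 mm deep, and a 10 mm stem.
- pin: Spring point of the screw: a ball-ended pin inside the collar that cannot be touched. Origin: its tip, 15 mm from the shaft's axis on the round, 12.8 mm when square on the flat. On the flat the screw comes tight 0.9 to 1.8 rad from its start (screws differ, so feel it); on the round 0.2 to 1.1 rad, which is wrong.
- cast: plaster dental cast, 62 x 56 x 33 mm, loose, on the bench in front of the lathe's working end (bystander; origin at its underside's centre)
- buff_wheel: flat brown polishing wheel, 76 mm across and 18 mm high, lying loose beyond the lathe's working end (bystander; origin at its underside's centre)
- polish_jar: white jar with black lid, 56 mm across and 65 mm high, loose, in front of the lathe's motor (bystander; origin at its underside's centre)
- mixing_bowl: green mixing bowl, 120 mm across and 65 mm high, loose, to the right (bystander; origin at its underside's centre)
- spatula: spatula 200 mm long, lying loose to the right (bystander)
- spray_can: blue spray can, 52 mm across and 150 mm high, loose, at the far right (bystander; origin at its underside's centre)
- brush: brush 170 mm long, lying loose to the left (bystander)

How it is judged (in metres and radians):
On the way:
1. the collar is turned until the screw's point has dropped onto the flat (distance between pin and shaft_axis below 0.0136 m), for 0.2 s.
At the end, for the whole second after the job is handed in: The screw's point sits on the flat (within 13.2 mm of the shaft's axis, so the screw faces the flat), and the wing screw, turned in by more than 0.6 rad, presses the point on the flat with more than 36 N after release (distance between pin and shaft_axis below 0.0132 m and contact force between pin and anything else above 36 N and value of joint wing above 0.6 rad); the robot touches nothing.
It fails at once if the screw is overtightened: its point presses the shaft with more than 110 N (contact force between pin and anything else above 110 N).
It fails at once if one of the seven loose things on the bench is disturbed (moved more than 30 mm) (distance of any of cast, buff_wheel, polish_jar, mixing_bowl, spatula, spray_can, brush from where it was at the start of the episode above 0.03 m).
It also fails if it takes over 72 s, if anything falls off the work surface, if the arm or the gripper's body presses on something with over 40 N, if the wrist force passes 120 N, or if a joint passes its speed limit or range.

## Working session

There is one attempt and no reset: what is moved stays moved. The work goes in short steps, each a Python script; the robot and the scene stay as the last script left them, time stands still between calls to the robot, and variables do not carry over. Pictures are saved under pics/ and viewed, about 8 in all and at most 12, crops included, and the job is handed in when it is done.

```bash
mkdir -p pics; python3 - <<'E'
from station import r,camera
import cv2,numpy as np
for n in ["side","top"]:
    c=camera(n); cv2.imwrite(f"pics/{n}0.png",c["color"][:,:,::-1]); print(n,c["mtx"].tolist(),c["R"].round(4).tolist(),c["t"].round(1).tolist())
c=camera("wrist");print(c["mount"].round(4).tolist(),c["mtx"].tolist());print(r.read_t(),r.read_eef_rot(),r.read_gripper_width())
E
```

```text
side [[443.9250902260587, 0.0, 322.0525558622171], [0.0, 443.9250902260587, 233.24205377367375], [0.0, 0.0, 1.0]] [[-0.9965, -0.083, -0.0027], [-0.0545, 0.6792, -0.7319], [0.0626, -0.7293, -0.6814]] [541.3, 94.1, 1346.6]
top [[577.0361098622212, 0.0, 321.1947949067747], [0.0, 577.0361098622212, 235.56256630118713], [0.0, 0.0, 1.0]] [[-0.0047, -1.0, 0.0043], [-0.9859, 0.0039, -0.1675], [0.1675, -0.005, -0.9859]] [36.2, 572.8, 1714.6]
[[-0.0008, -0.2827, 0.9592, -142.603], [1.0, -0.0012, 0.0005, 0.1136], [0.001, 0.9592, 0.2827, -71.5217], [0.0, 0.0, 0.0, 1.0]] [[398.19230874649116, 0.0, 321.1719933041563], [0.0, 398.19230874649116, 237.19942050415435], [0.0, 0.0, 1.0]]
0.15 [-0.15757036 -0.68918089 -0.15849683  0.6892605 ] 1.005490785287992
```

View pics/side0.png

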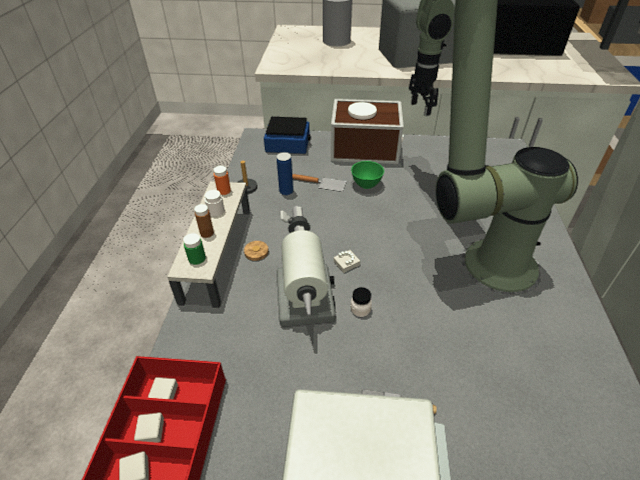

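View pics/top0.png

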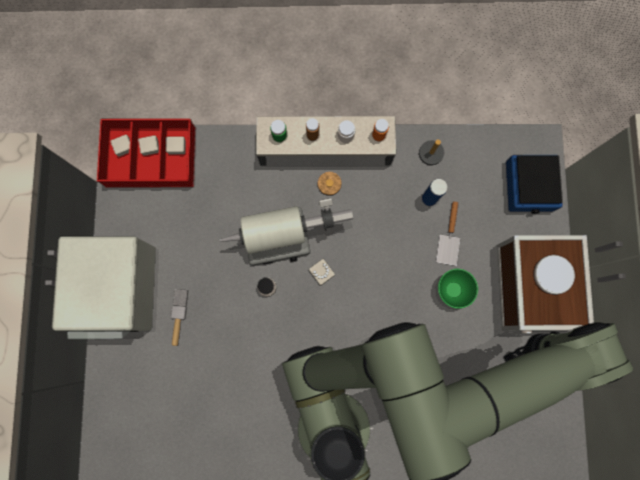

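```bash
cat > h.py <<'E'
from station import r,camera
import cv2,numpy as np
from scipy.spatial.transform import Rotation as Ro
def ray(c,uv,plane_z):
    R,t=np.array(c["R"]),np.array(c["t"]); d=R.T@np.linalg.inv(c["mtx"])@[*uv,1]; o=-R.T@t
    return o+d*(plane_z-o[2])/d[2]
def rot(): return Ro.from_quat(np.roll(r.read_eef_rot(),-1))
def quat(M): return np.roll(Ro.from_matrix(M).as_quat(),1)
def wristcam():
    M=np.eye(4);M[:3,:3]=rot().as_matrix();M[:3,3]=r.read_eef_pos()
    c=camera("wrist");W=np.linalg.inv(M@c["mount"]);c["R"]=W[:3,:3];c["t"]=W[:3,3];return c
def proj(c,X):
    p=c["mtx"]@(np.array(c["R"])@X+c["t"]);return p[:2]/p[2]
E
python3 - <<'E'
from h import *
c=camera("top")
for uv in [(222,240),(352,215),(326,217),(326,204)]: print(uv,ray(c,uv,130).round(1))
a,b=ray(c,(222,240),130),ray(c,(352,215),130)
ly=a-b; ly/=np.linalg.norm(ly); lx=np.array([ly[1],-ly[0],0]); print(lx,ly)
S=b+ly*70; print("S",S)
z=np.array([0,0,1.])
for sgn in (1,-1):
  for th in (.8,.6,.4,.2,0,-.3,-.6):
    u=np.sin(th)*lx+np.cos(th)*z; x=-u; y=sgn*np.cross(ly,x)  # jaw dir tangential
    M=np.c_[x,y,np.cross(x,y)]
    q=r.ik(S+u*60,quat(M)); q2=r.ik(S+u*150,quat(M)); print(sgn,th,None if q is None else np.round(q,2),None if q2 is None else np.round(q2,2))
E
```

```text
(222, 240) [547.1 322.4 130. ]
(352, 215) [619.8 -56.4 130. ]
(326, 217) [614.1  19.8 130. ]
(326, 204) [653.1  19.5 130. ]
[0.98208887 0.1884183  0.        ] [-0.1884183   0.98208887  0.        ]
S [606.59888341  12.31543378 130.        ]
1 0.8 None None
1 0.6 [-0.03  1.15  1.    2.02 -0.12 -1.75] None
1 0.4 [-0.05  0.86  0.52  1.63 -0.09 -1.79] [-0.04  0.97  0.95  1.94 -0.09 -1.78]
1 0.2 [-0.07  0.64  0.19  1.31 -0.05 -1.83] [-0.06  0.65  0.42  1.54 -0.05 -1.82]
1 0 [-0.1   0.46 -0.1   1.01  0.   -1.86] [-0.1   0.41  0.05  1.22  0.   -1.86]
1 -0.3 [-0.16  0.23 -0.49  0.56  0.1  -1.91] [-0.18  0.11 -0.41  0.77  0.11 -1.93]
1 -0.6 [-0.25  0.1  -0.86  0.06  0.24 -1.94] [-0.31 -0.11 -0.83  0.32  0.27 -1.99]
-1 0.8 None None
-1 0.6 [-0.03  1.15  1.    2.02 -0.12  1.39] None
-1 0.4 [-0.05  0.86  0.52  1.63 -0.09  1.35] [-0.04  0.97  0.95  1.94 -0.09  1.36]
-1 0.2 [-0.07  0.64  0.19  1.31 -0.05  1.32] [-0.06  0.65  0.42  1.54 -0.05  1.32]
-1 0 [-0.1   0.46 -0.1   1.01  0.    1.28] [-0.1   0.41  0.05  1.22  0.    1.28]
-1 -0.3 [-0.16  0.23 -0.49  0.56  0.1   1.23] [-0.18  0.11 -0.41  0.77  0.11  1.21]
-1 -0.6 [-0.25  0.1  -0.86  0.06  0.24  1.2 ] [-0.31 -0.11 -0.83  0.32  0.27  1.15]
```

```bash
cat >> h.py <<'E'
ly=np.array([-0.1884,0.9821,0]);lx=np.array([ly[1],-ly[0],0]);z=np.array([0,0,1.])
S=np.array([606.6,12.3,130.])
E
python3 - <<'E'
from h import *
m=camera("wrist")["mount"]
for a in (0.7,0.5,0.3):
  x=-z*np.cos(a)+ly*np.sin(a); y=np.cross(ly,-z); M=np.c_[x,y,np.cross(x,y)]
  C=S+20*z-230*(M@m[:3,2]); T=C-M@m[:3,3]
  q=r.ik(T,quat(M)); print(a,T,q)
  if q is not None: break
r.goto_joints(q); c=wristcam(); cv2.imwrite("pics/w1.png",c["color"][:,:,::-1]); print(r.read_t(), r.read_wrist_force())
np.savez("w1.npz",**c)
for k in (-97,-165,-235): print(k,proj(c,S+ly*(k+165)).round(1))
E
```

```text
0.7 [615.34591717 -32.13014588 213.86413138] [-0.4380486   0.7583208   0.27262277  1.54440446  0.54856685 -2.32974528]
3.45 [-0.56604878  0.76063776 -0.054091  ]
-97 [321.4 266.1]
-165 [321.3 211. ]
-235 [321.2 118.5]
```

View pics/w1.png

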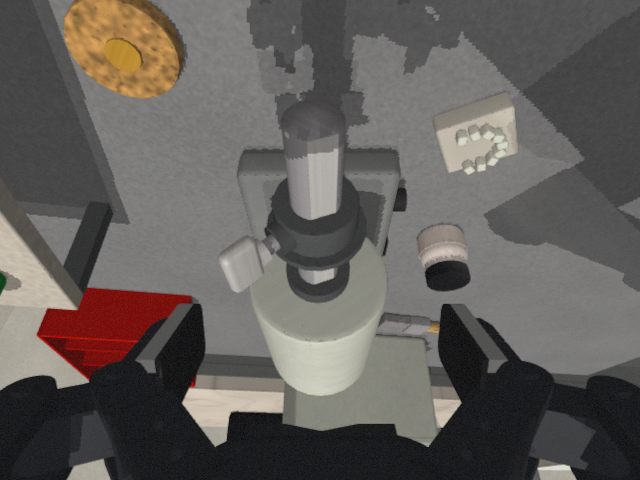

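```bash
python3 - <<'E'
import cv2
i=cv2.imread("pics/w1.png")[90:310,200:400]
cv2.imwrite("pics/w1c.png",cv2.convertScaleAbs(cv2.resize(i,None,fx=2.7,fy=2.7,interpolation=2),alpha=1.3))
E
```

```text
(no output)
```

View pics/w1c.png

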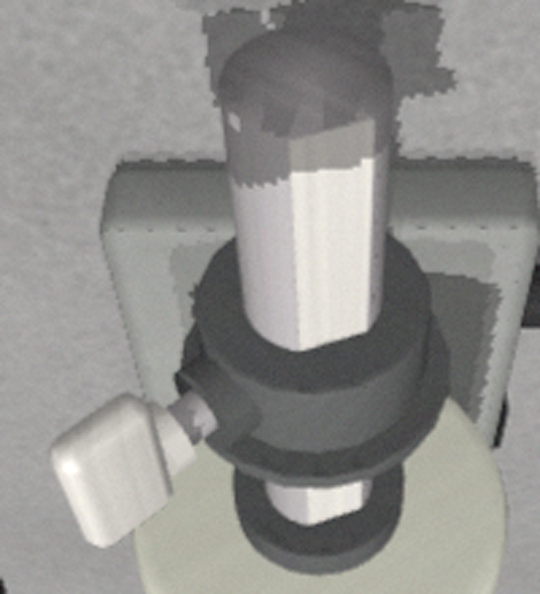

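```bash
cat >> h.py <<'E'
S=S+3.3*lx
from scipy.optimize import fsolve
def wingsolve(c,uv,rad=55.,g=(.7,0)):
    return fsolve(lambda p: proj(c,S+ly*p[1]+rad*(np.sin(p[0])*lx+np.cos(p[0])*z))-uv,g)
def pose(phi,rad,tang=0.,along=0.,roll=0.):
    "TCP at radius rad on ray phi, tool x inward, jaws tangential (tool y = toward robot), tang offset toward +lx side"
    u=np.sin(phi)*lx+np.cos(phi)*z; x=-u; y=np.cross(ly,x); M=Ro.from_rotvec(roll*x).as_matrix()@np.c_[x,y,np.cross(x,y)]
    return S+u*rad-np.cross(ly,x)*tang+ly*along, quat(M)
E
python3 - <<'E'
from h import *
c=dict(np.load("w1.npz")); print(wingsolve(c,(241.5,264.)))
for th in (.7,.8): print(proj(c,S+55*(np.sin(th)*lx+np.cos(th)*z)))
# collar free-end rim bottom, top
print(proj(c,S+12*0*ly), [proj(c,S+ly*-12+26*(np.sin(t)*lx+np.cos(t)*z)).round() for t in (-1,0,1)])
p,q=pose(0.2,60); print(r.ik(p,q)); p,q=pose(-.4,60); print(r.ik(p,q)); p,q=pose(-.4,60,roll=1);print(r.ik(p,q)); p,q=pose(-.4,60,roll=2.3);print(r.ik(p,q))
for ph in (.5,.45,.4):
  for rad in (50,80,110):
    p,q=pose(ph,rad,tang=20); j=r.ik(p,q); print(ph,rad,p.round(),None if j is None else j.round(2))
E
```

```text
[0.85034122 1.1216252 ]
[250.74855031 272.15017749]
[244.14503812 266.18836696]
[315.8962129  210.95797702] [array([354., 218.]), array([315., 236.]), array([277., 218.])]
[-0.06928832  0.64996119  0.20121357  1.31555645 -0.05086966 -1.82467762]
[-0.18611915  0.18029122 -0.60993915  0.40583624  0.14336036 -1.9192223 ]
[-0.18611915  0.18029122 -0.60993915  0.40583624  0.14336036 -0.91922117]
[-0.18611915  0.18029122 -0.60993915  0.40583624  0.14336036  0.38078031]
0.5 50 [651.  21. 164.] [-0.03  1.04  0.8   1.82 -0.11 -1.77]
0.5 80 [665.  23. 191.] [-0.03  1.1   0.99  1.95 -0.1  -1.76]
0.5 110 [679.  26. 217.] None
0.45 50 [649.  20. 166.] [-0.04  0.97  0.69  1.72 -0.1  -1.77]
0.45 80 [662.  23. 193.] [-0.03  1.01  0.83  1.83 -0.1  -1.77]
0.45 110 [675.  25. 220.] [-0.03  1.07  1.03  1.97 -0.09 -1.77]
0.4 50 [647.  20. 168.] [-0.04  0.91  0.59  1.64 -0.09 -1.78]
0.4 80 [659.  22. 196.] [-0.04  0.94  0.71  1.73 -0.09 -1.78]
0.4 110 [670.  24. 224.] [-0.03  0.97  0.85  1.84 -0.09 -1.78]
```

```bash
cat >> h.py <<'E'
def ftan():
    f=np.mean([r.read_wrist_force() for _ in range(3)],0); M=rot().as_matrix(); return (M.T@f).round(2)
E
python3 - <<'E'
from h import *
r.reach(*pose(.4,110,1)); print(ftan(),r.read_t())
r.servo_line(*pose(.4,70,1),velocity=60); print(ftan())
r.servo_line(*pose(.4,36,1),velocity=40); r.pause(.3); print(ftan(),r.read_torque())
for t in (-4,-8,-12,-16,-20,-24,-28,-32,-36,-37.5):
    r.servo_line(*pose(.4,36,t),velocity=30); r.pause(.1); print(t,ftan())
c=wristcam(); cv2.imwrite("pics/w2.png",c["color"][:,:,::-1]); print(r.read_t())
E
```

```text
[ 0.76  0.04 -0.69] 4.1083
[ 0.62 -0.39 -0.18]
[-0.45 -0.87 -0.52] [ 0.04155769 -0.37959288  0.00424069]
-4 [-0.57 -0.59  0.18]
-8 [ 0.53 -0.13  0.08]
-12 [-0.63  0.55  0.72]
-16 [ 0.2  -0.3   0.44]
-20 [ 0.13  0.28 -0.08]
-24 [-0.87 -1.11 -0.37]
-28 [ 1.05 -0.72  0.01]
-32 [0.38 0.14 0.07]
-36 [ 0.46 -0.44  0.19]
-37.5 [-0.14 -0.58 -0.47]
10.1083
```

View pics/w2.png

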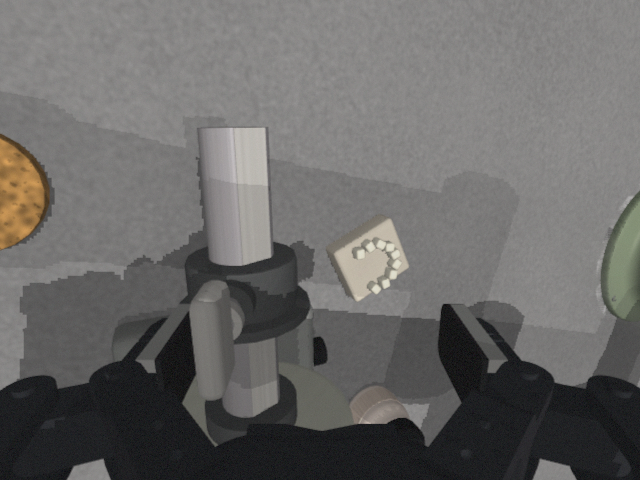

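```bash
cat >> h.py <<'E'
def favg(n=12):
    M=rot().as_matrix(); f=[]
    for _ in range(n): f.append(r.read_wrist_force()); r.pause(.02)
    return (M.T@np.mean(f,0)).round(2)
E
python3 - <<'E'
from h import *
T=[]
for ph in np.arange(.35,-.11,-.05):
    r.servo_line(*pose(ph,36,-37.5),velocity=30); f=favg(); c=wristcam(); print(round(ph,2),f)
    T.append(cv2.putText(c["color"][260:410,130:350,::-1].copy(),f"{ph:.2f}",(150,20),0,.6,(0,0,255)))
while len(T)%3: T.append(T[-1]*0)
m=np.vstack([np.hstack(T[i:i+3]) for i in range(0,len(T),3)]); print(m.shape,r.read_t())
cv2.imwrite("pics/m3.png",m[:600])
E
```

```text
0.35 [ 0.02 -0.1   0.01]
0.3 [ 0.02 -0.12 -0.15]
0.25 [-0.07 -0.18 -0.07]
0.2 [ 0.04 -0.14 -0.1 ]
0.15 [ 0.01 -0.16  0.15]
0.1 [-0.07 -0.06 -0.01]
0.05 [ 0.15  0.02 -0.14]
0.0 [-0.26 -0.19 -0.15]
-0.05 [-0.27 -0.22  0.02]
-0.1 [-0.03 -0.21  0.01]
(600, 660, 3) 15.1083
```

View pics/m3.png

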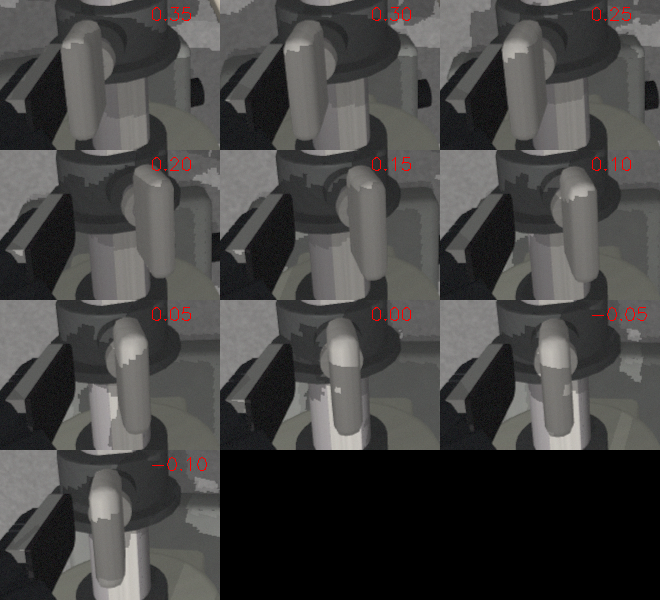

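```bash
python3 - <<'E'
from h import *
c=wristcam()
# outer end (radius 66) of wing: mid (106,~75) ; try radius 55 and 66
for rad in (55,60,66): print(rad,wingsolve(c,(237.,338.),rad,(-.3,0)))
i=c["color"][250:420,180:330,::-1]; cv2.imwrite("pics/w4.png",cv2.convertScaleAbs(cv2.resize(i,None,fx=3,fy=3,interpolation=2),alpha=1.4))
E
```

```text
55 [-0.23955802  1.2503308 ]
60 [-0.24741694 -1.63006555]
66 [-0.25527052 -5.08419529]
```

View pics/w4.png

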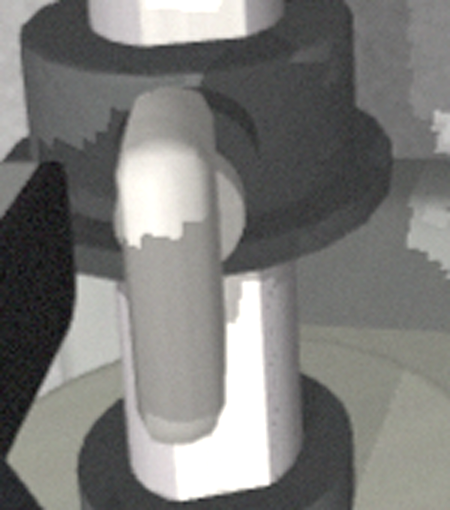

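```bash
cat >> h.py <<'E'
def tqx(n=15):
    M=rot().as_matrix(); f=[];t=[]
    for _ in range(n): f.append(r.read_wrist_force()); t.append(r.read_torque()); r.pause(.02)
    return (M.T@np.mean(f,0)).round(2),(M.T@np.mean(t,0)).round(3)
E
python3 - <<'E'
from h import *
r.servo_line(*pose(-.25,38,0),velocity=60)
r.servo_line(*pose(-.25,115,0),velocity=120)
for ro in (0,1,2): r.reach(*pose(-.25,115,0,roll=ro)); r.pause(.15); print(ro,tqx(),r.read_t())
r.reach(*pose(-.25,115,0))
c=wristcam(); cv2.imwrite("pics/w5.png",c["color"][:,:,::-1]); np.savez("w5.npz",**c)
print(proj(c,S+66*(np.sin(-.25)*lx+np.cos(-.25)*z)),proj(c,S),proj(c,S-70*ly))
E
```

```text
0 (array([-0.11, -0.06, -0.08]), array([0.004, 0.009, 0.238])) 17.2833
1 (array([-0.  ,  0.21,  0.03]), array([-0.006,  0.211,  0.126])) 18.625
2 (array([-0.09, -0.04,  0.18]), array([ 0.001,  0.227, -0.112])) 19.9667
[320.836887   266.69148108] [320.89614725 232.07780005] [320.75165297 123.72763948]
```

View pics/w5.png

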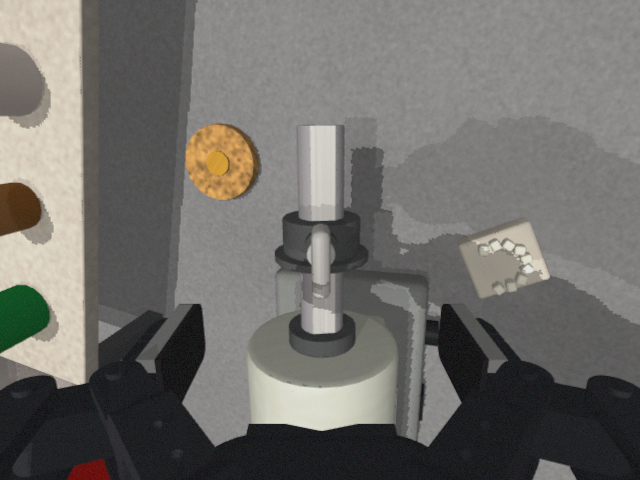

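```bash
python3 - <<'E'
import cv2
i=cv2.imread("pics/w5.png",0)
for a,b in ((140,155),(160,180),(185,205),(305,320)): print(a,i[a:b,294:350].mean(0).round().astype(int).tolist())
E
```

```text
140 [143, 142, 134, 122, 130, 137, 141, 144, 150, 154, 156, 159, 160, 163, 165, 171, 190, 208, 211, 211, 209, 204, 203, 207, 209, 210, 209, 208, 206, 207, 205, 205, 206, 207, 208, 206, 205, 205, 207, 209, 204, 172, 128, 120, 116, 109, 105, 98, 89, 85, 103, 125, 122, 123, 124, 124]
160 [141, 140, 137, 129, 124, 135, 140, 143, 148, 152, 155, 157, 160, 163, 164, 165, 179, 206, 208, 209, 206, 202, 200, 204, 207, 208, 208, 206, 203, 204, 203, 202, 202, 204, 204, 204, 203, 202, 204, 206, 199, 164, 126, 121, 117, 110, 104, 97, 88, 90, 109, 124, 121, 121, 121, 121]
185 [138, 138, 139, 134, 122, 128, 138, 141, 144, 151, 155, 156, 159, 162, 163, 164, 173, 193, 203, 206, 205, 201, 199, 200, 203, 205, 205, 202, 199, 200, 199, 199, 200, 200, 200, 200, 199, 199, 201, 203, 195, 160, 127, 121, 116, 109, 102, 94, 85, 91, 113, 122, 121, 120, 121, 121]
305 [108, 102, 97, 95, 92, 87, 90, 108, 128, 136, 140, 145, 150, 153, 156, 156, 159, 161, 169, 184, 188, 189, 190, 189, 185, 183, 182, 186, 185, 182, 182, 186, 187, 183, 179, 176, 175, 171, 166, 166, 156, 125, 111, 105, 105, 100, 94, 85, 78, 68, 70, 70, 73, 77, 78, 81]
```

```bash
python3 - <<'E'
from h import *
r.servo_line(*pose(-.25,42,0),velocity=80); print(tqx(5))
r.gripper_to(0.0,80); r.pause(.1); print("w",r.read_gripper_width(),tqx(),r.read_t())
for ph in (-.31,-.36): r.servo_line(*pose(ph,42,0),velocity=20); print(ph,tqx(8))
for ro in (.08,.16,.24,.4,.55): r.reach(*pose(-.36,42-2.8*ro,0,roll=ro)); print(ro,*tqx(10),r.read_t())
c=wristcam(); cv2.imwrite("pics/w6.png",c["color"][:,:,::-1])
E
```

```text
(array([-0.09, -0.29, -0.33]), array([0.015, 0.011, 0.237]))
w 0.10533126739869288 (array([-5.59,  1.01,  0.41]), array([ 0.003, -0.114,  0.479])) 23.9917
-0.31 (array([-6.14,  1.01,  0.6 ]), array([-0.016, -0.099,  0.535]))
-0.36 (array([-7.18,  1.14,  0.43]), array([-0.003, -0.115,  0.631]))
0.08 [-8.54  1.49  0.39] [ 0.003 -0.067  0.695] 25.2083
0.16 [-8.75  1.65  0.43] [0.004 0.008 0.732] 25.625
0.24 [-8.99  1.71 -0.15] [0.017 0.06  0.779] 26.0417
0.4 [-9.42  2.42 -0.24] [0.028 0.204 0.806] 26.4833
0.55 [-9.89  1.92 -0.63] [0.007 0.305 0.857] 26.9167
```

View pics/w6.png

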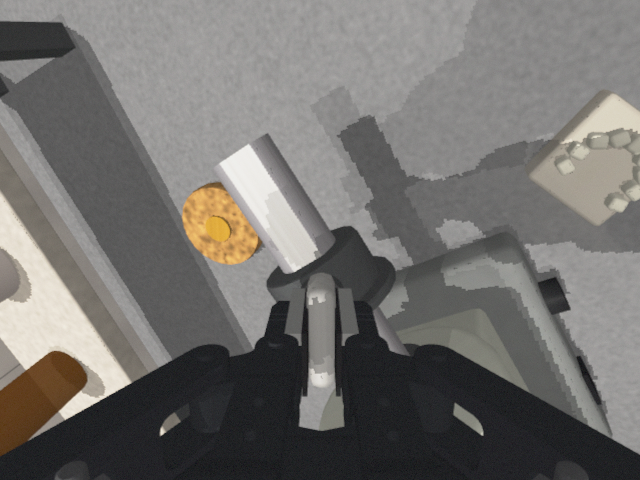

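```bash
python3 - <<'E'
from h import *
def series(n):
    o=[]
    for k in range(n):
        M=rot().as_matrix(); o.append((round((M.T@r.read_torque())[0],3),round(r.read_joint_torque()[5],3))); r.pause(.01)
    return o
print(series(3),r.read_t())
for ro in (.6,.65):
    r.reach(*pose(-.36,42-2.8*ro,0,roll=ro)); print(ro,r.read_t(),series(8),r.read_q()[5])
j=np.array(r.ik(*pose(-.36,42-2.8*.75,0,roll=.75)));t=r.read_t();r.goto_joints(j);print(r.read_t()-t,series(8),r.read_q()[5]-j[5],tqx(5))
E
```

```text
[(np.float64(0.048), np.float64(-0.002)), (np.float64(0.011), np.float64(-0.002)), (np.float64(-0.004), np.float64(-0.002))] 26.9917
0.6 27.2417 [(np.float64(-0.046), np.float64(0.055)), (np.float64(-0.064), np.float64(0.048)), (np.float64(-0.014), np.float64(0.043)), (np.float64(-0.034), np.float64(0.039)), (np.float64(-0.053), np.float64(0.036)), (np.float64(-0.012), np.float64(0.034)), (np.float64(0.022), np.float64(0.032)), (np.float64(-0.023), np.float64(0.031))] -1.309675638372147
0.65 27.5583 [(np.float64(-0.074), np.float64(0.061)), (np.float64(-0.048), np.float64(0.054)), (np.float64(-0.047), np.float64(0.049)), (np.float64(-0.014), np.float64(0.045)), (np.float64(0.024), np.float64(0.042)), (np.float64(0.055), np.float64(0.04)), (np.float64(-0.004), np.float64(0.038)), (np.float64(-0.025), np.float64(0.037))] -1.2596338995472514
0.25 [(np.float64(-0.062), np.float64(0.075)), (np.float64(-0.014), np.float64(0.061)), (np.float64(0.002), np.float64(0.05)), (np.float64(0.022), np.float64(0.042)), (np.float64(-0.006), np.float64(0.035)), (np.float64(-0.055), np.float64(0.031)), (np.float64(-0.019), np.float64(0.027)), (np.float64(0.015), np.float64(0.025))] 4.070162235936259e-05 (array([-10.52,   2.64,  -1.23]), array([-0.001,  0.472,  0.858]))
```

```bash
cat > th.py <<'E'
from h import *
import threading,time
def move_log(ro):
    j=np.array(r.ik(*pose(-.36,42-2.8*ro,0,roll=ro)));L=[];E=[]
    def run():
        try: r.goto_joints(j)
        except Exception as e: E.append(e)
    th=threading.Thread(target=run); th.start()
    while th.is_alive():
        try: L.append((round(r.read_t(),3),round(r.read_joint_torque()[5],3)))
        except Exception as e: E.append(e);break
        time.sleep(.001)
    th.join(); return L,E
E
python3 - <<'E'
from th import *
L,E=move_log(.85); d=dict(L); print(len(L),list(d.items())[:40],E,r.read_t(),r.read_joint_torque()[5])
E
```

```text
1 [(28.275, np.float64(0.077))] [] 28.275 0.07679459871724248
```

```bash
cat > st.py <<'E'
from th import *
def step(ro):
    r.goto_joints(r.ik(*pose(-.36,42-2.8*ro,0,roll=ro))); o=[r.read_joint_torque()[5]]; M=rot().as_matrix(); X=[(M.T@r.read_torque())[0]]
    for k in range(12):
        r.pause(.01); X.append((M.T@r.read_torque())[0])
        if k in(3,11): o.append(r.read_joint_torque()[5])
    o=np.round(o,3); print(round(ro,2),o,"x",np.round([np.mean(X[:3]),np.mean(X[6:])],3),round(r.read_t(),2)); return o
E
python3 - <<'E'
from st import *
for ro in np.arange(.9,1.51,.05):
    o=step(ro)
    if o[0]>.13 or o[2]>.07: break
E
```

```text
0.9 [0.068 0.049 0.041] x [-0.038 -0.023] 28.62
0.95 [0.072 0.053 0.045] x [-0.06  -0.035] 28.98
1.0 [0.074 0.055 0.047] x [-0.05  -0.057] 29.32
1.05 [0.075 0.056 0.049] x [-0.025 -0.042] 29.68
1.1 [0.075 0.056 0.048] x [-0.024 -0.031] 30.02
1.15 [0.079 0.06  0.052] x [-0.079 -0.047] 30.38
1.2 [0.081 0.062 0.054] x [-0.064 -0.068] 30.73
1.25 [0.082 0.063 0.056] x [-0.026 -0.051] 31.07
1.3 [0.089 0.07  0.063] x [-0.049 -0.077] 31.43
1.35 [0.112 0.093 0.086] x [-0.1   -0.072] 31.77
```

```bash
python3 - <<'E'
from st import *
for ro in np.arange(1.4,1.66,.05):
    o=step(ro)
    if o[0]>.195: break
E
```

```text
1.4 [0.135 0.116 0.108] x [-0.102 -0.1  ] 32.12
1.45 [0.157 0.138 0.131] x [-0.148 -0.129] 32.48
1.5 [0.181 0.162 0.155] x [-0.144 -0.148] 32.83
1.55 [0.205 0.186 0.179] x [-0.151 -0.164] 33.17
```

```bash
python3 - <<'E'
from h import *
r.gripper_to(0.45); r.pause(.2); print(tqx(5))
r.servo_line(pose(-.36,115,roll=1.55)[0],velocity=80); 
r.reach(*pose(-.36,115,0)); r.gripper_to(1.0)
c=wristcam(); cv2.imwrite("pics/w7.png",cv2.resize(c["color"][100:360,200:460,::-1],None,fx=2.2,fy=2.2,interpolation=2)); print(r.read_t(),proj(c,S+60*(np.sin(-.36)*lx+np.cos(-.36)*z)))
E
```

```text
(array([-0.33, -0.33,  0.31]), array([0.002, 0.352, 0.028]))
36.925 [320.79661383 262.68487274]
```

View pics/w7.png

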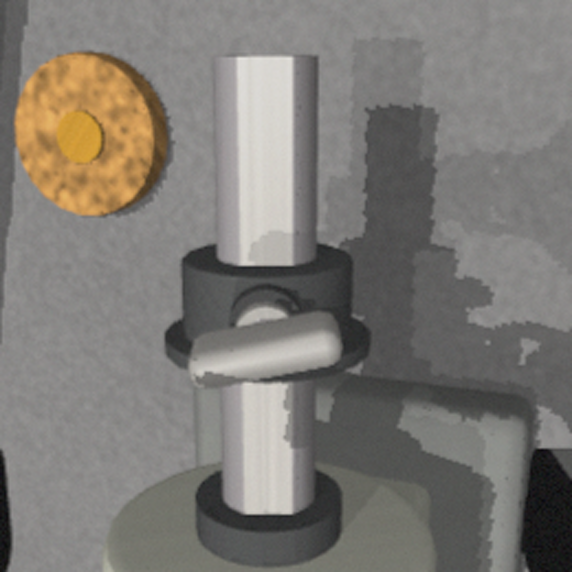

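```bash
python3 - <<'E'
from h import *
c=wristcam(); g=cv2.cvtColor(c["color"],cv2.COLOR_RGB2GRAY)
u=np.sin(-.36)*lx+np.cos(-.36)*z; e=np.cross(ly,-u)
R,t=c["R"],c["t"];o=-R.T@t
def pt(uv,rad):
    d=R.T@np.linalg.inv(c["mtx"])@[*uv,1]; s=(rad-(o-S)@u)/(d@u); p=o+s*d-S; return np.array([p@ly,p@e])
f=lambda a:(200+a[0]/2.2,100+a[1]/2.2)
# outer face edges, upper: (200,345)-(325,315); lower of outer face: (200,378)-(330,362)?
for a,b in (((195,345),(325,314)),((197,380),(338,358)),((190,362),(342,338))):
    A,B=pt(f(a),61),pt(f(b),61); d=B-A; print(A.round(1),B.round(1),"angle from +e:",np.arctan2(d[0],d[1]),np.hypot(*d))
i=c["color"][220:290,270:370,::-1]; cv2.imwrite("pics/w8.png",cv2.resize(i,None,fx=7,fy=7,interpolation=2))
E
```

```text
[ -3.7 -16.9] [-11.3  13.9] angle from +e: -0.24495847304369953 31.67080297930856
[  5.2 -16.6] [-0.4 17.1] angle from +e: -0.16416513614464845 34.21375200452773
[  0.6 -18.2] [-5.4 18. ] angle from +e: -0.16503203009094503 36.65305629486391
```

View pics/w8.png

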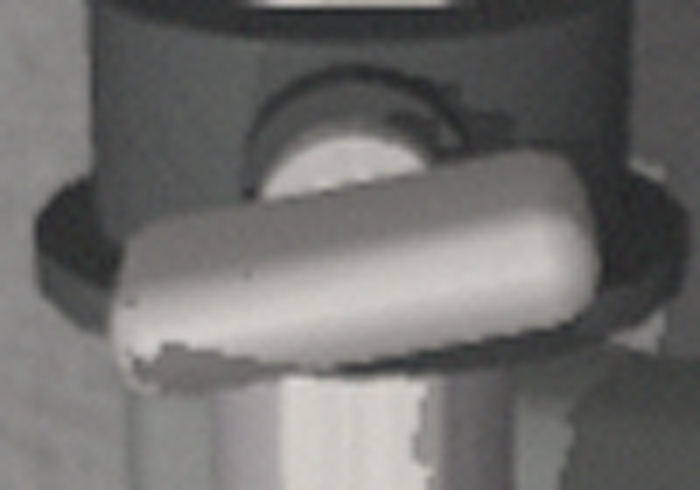

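```bash
sed -i 's/-.36,42/PHI,42/; 1a PHI=-.36' st.py; python3 - <<'E'
from st import *
r.gripper_to(.5); a=1.38; r.reach(*pose(PHI,115,0,roll=a)); print(r.read_joint_torque()[5],tqx(6))
r.servo_line(*pose(PHI,42-2.8*a,0,roll=a),velocity=80); r.gripper_to(0.,80)
print("w",r.read_gripper_width(),r.read_joint_torque()[5],tqx(6),r.read_joint_torque()[5],r.read_t())
for ro in np.arange(a+.03,1.58,.03):
    o=step(ro)
    if o[2]>.172: break
E
```

```text
0.004536607739282772 (array([ 0.08, -0.14, -0.28]), array([-0.002,  0.32 ,  0.063]))
w 0.1041464814875715 -0.004578124789986759 (array([-5.83,  2.88, -0.32]), array([-0.001,  0.402,  0.687])) -0.005200926825636998 40.475
1.41 [0.141 0.131 0.127] x [-0.157 -0.121] 40.83
1.44 [0.174 0.164 0.16 ] x [-0.153 -0.148] 41.17
1.47 [0.19  0.18  0.176] x [-0.166 -0.191] 41.52
```

```bash
python3 - <<'E'
from h import *
r.gripper_to(0.45); r.pause(.1)
r.servo_line(pose(-.36,115,roll=1.47)[0],velocity=80); r.reach(*pose(-.36,130,0)); r.gripper_to(1.0)
c=wristcam(); cv2.imwrite("pics/w9.png",cv2.resize(c["color"][100:360,200:460,::-1],None,fx=2.2,fy=2.2,interpolation=2)); print(r.read_t(),favg())
E
```

```text
45.0333 [ 0.27 -0.04 -0.19]
```

View pics/w9.png

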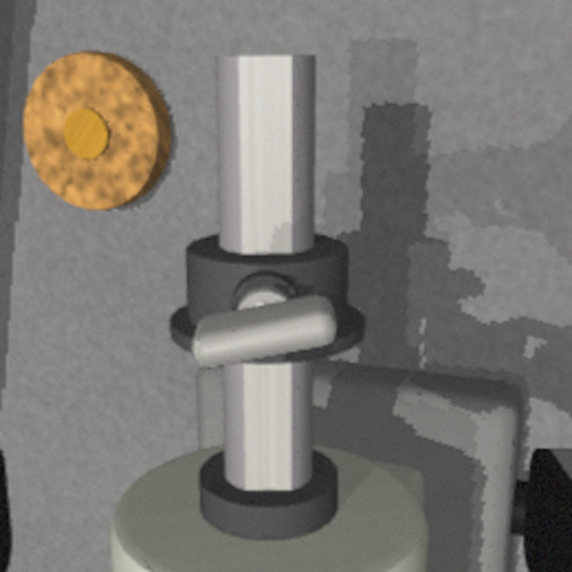

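```bash
python3 -c "
from h import *
r.close_job()"
```

```text
the job is handed in; nothing more can be done
```

I swung the collar round, the screw's point dropped onto the flat, and I tightened the wing screw there. The job was handed in at about 45 s, with the gripper clear. No verdict is reported, so the pin's press on the flat (it needs 36 to 110 N) is inferred from torque, not measured.

**Collar:** One finger pushed the wing from about +0.82 rad. The point dropped in with the finger at 0.25–0.20 rad, and the collar pulled itself to about -0.25. I saw this in the wrist pictures; the force reading was too noisy to show it. I then gripped the wing and centred it at about -0.36, where the pictures put the flat (about -0.37).

**Screw:** The torque began to climb at a tool turn of about 1.3 rad, at roughly 0.47 N m per rad. I stopped about 0.15 N m above the first torque I recorded. That was taken at 0.6 rad of turn, because friction creep hid the true starting torque.

**Last checks:**
- **Wing angle:** After release the wing stood at about 1.37 rad, although the tool had turned 1.55, so I gripped it again. The torque rose steeply at once, which means the screw had held and the difference was lag in the grip. I stopped at the same torque as before.
- **Final picture:** The wing was centred over the flat and the fingers were clear. The wheel, the only loose thing in that crop, looked undisturbed; I did not re-check the others at the end.

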